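# Shut the keeper bar of the mandrel rack and lock it with its pin

### The job

The taper mandrels are back in their sloping rack; now lock it. Swing the steel keeper bar down across the mandrels until its eye lies fully home between the two lugs of the bracket, then take the locking pin out of the drilled wooden block and push it down through the upper lug, the bar's eye and the lower lug until its collar sits on the upper lug, and let go. Leave the mandrels lying in their channels, and the yellow tub and the red pliers where they are.

Things in the scene. Friction and masses are not known exactly. Their poses are not given: they have to be found in the camera images.
- rack: fixed wooden easel rack, 215 mm wide (y), 185 mm deep; origin on the bench under its middle, x toward its high back. Board slopes 30 degrees, rising along +x, low edge toward the robot; mandrels lie on it between 12 mm battens. Dark bracket with two lugs at its left (+y), bar pivot post at its right. Lugs 37 x 36 mm, joined by a web on the downhill side, so the bar enters from uphill
- lug_hole (a point): centre of the hole in the top face of the upper lug. z = axis of the holes = normal of the sloping board, 30 degrees from vertical, leaning to the rack's front (-x); x points up the slope, y along the rack's y. Along -z from here: upper lug 0-10 mm, bar's eye 18-26 mm when shut, lower lug 34-44 mm, board 58 mm. Lug holes 16.5 mm across, 1.5 mm chamfer. Bar's pivot axis lies 168 mm off along -y
- keeper_bar (a joint): hinge of the keeper bar about an axis parallel to lug_hole z, on a post at the rack's right: 0 = shut (on its stop, eye in line with both lug holes), up to 1.5 rad = swung uphill. Starts 0.5 to 1.1 rad open. Stiff hinge: the bar stays where it is left; about 1 to 2 N at the knob moves it
- bar_knob (a point): point to take the bar by: on the axis of its round upright dark knob (17 mm diameter, square to the board, standing 44 mm above the bar's upper face), 26 mm above that face, 18 mm below the knob's top, 95 mm from the pivot axis. z = knob's axis, +y points along the bar to the eye. With the bar shut it lies at x 0, y -73, z +8 mm from lug_hole
- bar_eye (a point): centre of the round eye (34 mm outside, 16.5 mm hole, 8 mm thick) at the free end of the bar, 168 mm from the pivot axis; same axes as bar_knob. Beware: a 0.45 m high upright wooden screen stands on the bench to the right of the rack (its left face at world y = -0.01 m), and the grinder's tray, 0.13 m high, behind it to the left (world x over 0.57, y over 0.29 m)
- pin: locking pin, steel, 100 mm long, 0.14 kg (may vary); origin at the tip of its nose, z axis up its length to the head. Nose tapers from 6 to 14 mm over the first 10 mm; shank 14 mm to z = 54 mm; collar 26 mm across, z = 54 to 60 mm; plain round dark head 22 mm across, z = 60 to 100 mm, to be held by its sides. At the start it stands upright in the block, collar on the block's top
- pin_collar (a point): centre of the underside of the pin's collar, 54 mm above the nose tip on the pin's axis; z along the pin
- pin_block: fixed dark wooden block, 80 x 80 mm, 62 mm high, origin at the centre of its underside, with a 16.5 mm through hole in its middle where the pin stands (pull it up 56 mm to clear), stands to the left of the rack
- yellow_tub: bystander: loose round yellow plastic tub, 101 mm across, 78 mm high, to the left of the block; origin under its centre
- pliers_red: bystander: loose red pliers lying left of the tub, 207 x 96 x 15 mm
- mandrel_left: loose iron taper mandrel, 29 mm at the foot, 168 mm long, lying in the left channel of the rack with its foot against the ledge at the low edge; origin at the middle of its foot, z toward its tip. It stands at most 29 mm off the board and the bar passes 32 mm above the board
- mandrel_middle: loose iron taper mandrel, 28 mm at the foot, 150 mm long, lying in the middle channel of the rack with its foot against the ledge at the low edge; origin at the middle of its foot, z toward its tip. It stands at most 28 mm off the board and the bar passes 32 mm above the board
- mandrel_right: loose iron taper mandrel, 29 mm at the foot, 158 mm long, lying in the right channel of the rack with its foot against the ledge at the low edge; origin at the middle of its foot, z toward its tip. It stands at most 29 mm off the board and the bar passes 32 mm above the board

How it is judged:
On the way, in this order (a step that is already met when the one before it is completed fails the run):
1. the keeper bar is shut, its eye between the lugs (value of joint keeper_bar below 0.04 rad), for 0.2 s.
2. the pin is through the upper lug and the bar's eye (z of pin in the frame of lug_hole below -0.028 m and x of pin in the frame of lug_hole between -0.004 and 0.004 m and y of pin in the frame of lug_hole between -0.004 and 0.004 m and value of joint keeper_bar below 0.05 rad), for 0.1 s.
At the end, for the whole second after the job is handed in: bar shut within 0.04 rad; pin through both lugs and the eye, released, at rest, collar on the upper lug (4 mm in height, 3 mm sideways, 0.08 rad of the hole axis); mandrels within 25 mm and tub and red pliers within 40 mm of where they started (value of joint keeper_bar below 0.04 rad and x of pin_collar in the frame of lug_hole between -0.003 and 0.003 m and y of pin_collar in the frame of lug_hole between -0.003 and 0.003 m and z of pin_collar in the frame of lug_hole between -0.003 and 0.004 m and angle between the z axis of pin and the z axis of lug_hole, either way round below 0.08 rad and z of pin in the frame of lug_hole below -0.048 m and linear speed of pin below 0.02 m/s and distance of each of mandrel_left, mandrel_middle, mandrel_right from where it was at the start of the episode below 0.025 m and distance of each of yellow_tub, pliers_red from where it was at the start of the episode below 0.04 m); the robot touches nothing.
It fails at once if a mandrel is knocked or lifted out of its place in the rack (distance of any of mandrel_left, mandrel_middle, mandrel_right from where it was at the start of the episode above 0.03 m).
It fails at once if the yellow tub or the red pliers are pushed away (distance of any of yellow_tub, pliers_red from where it was at the start of the episode above 0.04 m).
It also fails if it takes over 53 s, if anything falls off the work surface, if the arm or the gripper's body presses on something with over 40 N, if the wrist force passes 120 N, or if a joint passes its speed limit or range.

### The arm

A 7-joint arm with a two-finger parallel gripper is mounted at the origin on a cart in front of the work surface, level with it; the furniture and walls round the work are solid. World frame = base frame: x ahead of the robot, y to its left, z up, the work surface at z = 0. Lengths are in m, angles in rad, forces in N, time in s.
With the tool pointing down it reaches from about 0.4 to 0.9 m from the base axis. Payload 5.5 kg.
Tool frame: the origin (TCP) lies at the very end of the fingers, on their centre line; the grasp point (between the pads) lies 19 mm behind it; z points along the fingers, y is the line along which they close (so a half turn about z gives the same grasp; the last joint's range is limited). The gripper opens to 92 mm and grips with 3 to 60 N. Pads are 19 mm wide; open, the fingers measure 130 mm over their backs; the gripper's body (75 mm by 190 mm) begins 47 mm behind the grasp point.
Start: joints at [-1.038, 0.501, -0.427, 1.55, 0.221, 1.138, -0.21], TCP at [0.173, 0.626, 0.227] pointing down, gripper open.
Joint ranges: [-2.88, 2.88], [-0.31, 2.03], [-1.54, 1.56], [0.2, 2.42], [-1.41, 4.55], [0.19, 2.02], [-2.57, 2.57]. Speed limits (rad/s): [2.57, 2.57, 3.14, 3.14, 3.14, 3.14, 3.14].

### API

Orientations are given as a unit quaternion [w, x, y, z].
In Python, from bench import arm gives the robot as it stands. The module is installed in compiled form; this text tells all that it offers. Calls block until the motion is done:
- arm.goto(position, orientation): joint-space move of the TCP to a pose.
- arm.move_l(position, v=0.15, attitude=None, contact_N=None): straight line of the TCP; attitude=None keeps the orientation; v is the mean speed in m/s. With contact_N (N) it stops when the force on the tool has changed by that much, and returns True; else False.
- arm.movej(angles): joint-space move.
- arm.move_gripper(opening): opening from 0.0 (shut) to 1.0 (fully open); the grip force is fixed at half the most; returns when the fingers have stopped.
- arm.pause(seconds).
- arm.solve_ik(position, orientation): joint angles nearest the present ones, or None.
- arm.read_state(): the state.
- arm.camera(name): name is "scene" or "side" or "wrist"; returns the picture (400x640x3 uint8, red, green, blue); there is no depth.
- arm.camera_model(name): a dict with "K" (3x3 intrinsics, pixels), "distortion" ([k1, k2, p1, p2, k3] as OpenCV has them; the pictures are not rectified), "pose" (4x4, takes a point from camera to world coordinates). Camera axes: x right, y up, looking along -z (the intrinsics and any distortion apply to the point x, -y, -z); pixel columns grow to the right and rows downward; lengths in m; the calibration is good to about 2 mm. A picture is of the moment at which its call begins: read the wrist's pose just before it. camera_model takes no time and is no camera call; for the wrist camera it gives the pose at the moment of the call.
A pose or a line that the arm cannot do raises arm.Unreachable and nothing moves.
- arm.job_done(): hands the job in; it is judged then, once.
The state is a dict: "time_s": time; "qpos": joint angles; "qd": joint speeds; "tau": joint torques, N m; "tcp_pos": TCP position; "eef_rot": TCP orientation; "ft_force": force on the tool from outside, world axes, zero at the start; "torque": the same for the moment, N m; "gripper_width": opening from 0.0 (shut) to 1.0 (fully open); "grip_force": force on a finger pad.
Only numpy, scipy, OpenCV 4.12 (cv2) and the standard library are available. Lean on these libraries where they do the work, as an engineer would, in place of code of your own. Each camera call takes 0.05 s, during which the arm holds its last target. There are 200 camera calls.

## Working session

There is one attempt and no reset: what is moved stays moved. The work goes in short steps, each a Python script; the robot and the scene stay as the last script left them, time stands still between calls to the robot, and variables do not carry over. Pictures are saved under pics/ and viewed, at most 12 in all, crops included, and the job is handed in when it is done.

```bash
mkdir -p pics; ls
python3 - <<'E'
from bench import arm
import cv2,numpy as np
for n in ("scene","side"):
    cv2.imwrite(f"pics/{n}0.png",arm.camera(n)[:,:,::-1])
    m=arm.camera_model(n);print(n,m["K"],m["distortion"],np.round(m["pose"],3))
m=arm.camera_model("wrist");print(m["K"],np.round(m["pose"],3));s=arm.read_state();print(s["time_s"],s["tcp_pos"],s["eef_rot"],s["ft_force"])
E
```

```text
pics
scene [[371.90693077   0.         320.25096026]
 [  0.         371.90693077 199.94365926]
 [  0.           0.           1.        ]] [-0.08736755  0.          0.          0.          0.        ] [[-0.523  0.449 -0.724 -0.115]
 [-0.852 -0.26   0.454  0.742]
 [ 0.016  0.855  0.519  0.567]
 [ 0.     0.     0.     1.   ]]
side [[431.27166941   0.         317.69638546]
 [  0.         431.27166941 198.62988396]
 [  0.           0.           1.        ]] [-0.07155842  0.          0.          0.          0.        ] [[-1.000e+00 -8.000e-03  1.500e-02  5.070e-01]
 [ 1.800e-02 -4.370e-01  8.990e-01  1.227e+00]
 [-1.000e-03  8.990e-01  4.370e-01  5.340e-01]
 [ 0.000e+00  0.000e+00  0.000e+00  1.000e+00]]
[[289.90559422   0.         321.41336759]
 [  0.         289.90559422 191.65960589]
 [  0.           0.           1.        ]] [[ 0.267 -0.916 -0.299  0.092]
 [ 0.964  0.253  0.085  0.649]
 [-0.002 -0.31   0.951  0.384]
 [ 0.     0.     0.     1.   ]]
0.1 [0.17313201 0.62587167 0.22576439] [-1.41604256e-04  1.34456788e-01  9.90919071e-01 -8.63970976e-04] [-0.2651404   0.65789622  0.42429782]
```

View pics/scene0.png

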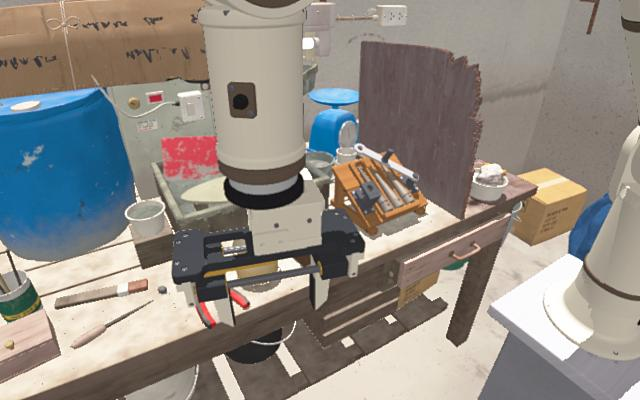

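View pics/side0.png

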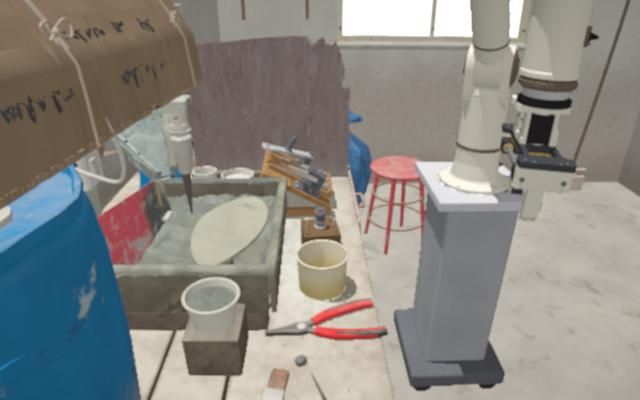

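The side view shows the pin at about (320,215) on its block at (320,230), the rack at (300,180) with the bar open, the tub at (323,270) and the pliers at (330,322). In the scene view the gripper hides the block.

```bash
cat > h.py <<'E'
from bench import arm
import cv2,numpy as np
from scipy.spatial.transform import Rotation as R
from scipy.optimize import least_squares
def mat(q): return R.from_quat(np.r_[q[1:],q[0]]).as_matrix()
def quat(M): q=R.from_matrix(M).as_quat(); return np.r_[q[3],q[:3]]
def snap(name,fn):
    m=arm.camera_model(name); im=arm.camera(name)[:,:,::-1].copy()
    cv2.imwrite(f"pics/{fn}.png",im); np.savez(f"pics/{fn}.npz",K=m["K"],d=np.array(m["distortion"]),P=np.array(m["pose"]))
    return im
def cam(fn): f=np.load(f"pics/{fn}.npz"); return f["K"],f["d"],f["P"]
def ray(fn,uv):
    K,d,P=cam(fn); p=cv2.undistortPoints(np.array([[uv]],float),K,d)[0,0]
    v=P[:3,:3]@[p[0],-p[1],-1]; return P[:3,3],v/np.linalg.norm(v)
def onz(fn,uv,z): o,v=ray(fn,uv); return o+v*(z-o[2])/v[2]
def proj(fn,X):
    K,d,P=cam(fn); X=np.atleast_2d(X); c=(X-P[:3,3])@P[:3,:3]*[1,-1,-1]
    return cv2.projectPoints(c.reshape(-1,1,3),np.zeros(3),np.zeros(3),K,d)[0][:,0]
def tri(obs):
    A=np.zeros((3,3));b=np.zeros(3)
    for fn,uv in obs:
        o,v=ray(fn,uv);M=np.eye(3)-np.outer(v,v);A+=M;b+=M@o
    return np.linalg.solve(A,b)
def down(yaw):  # tool z down, tool y axis at angle yaw from world x
    y=np.array([np.cos(yaw),np.sin(yaw),0]);z=np.array([0,0,-1.]);return np.c_[np.cross(y,z),y,z]
E
python3 - <<'E'
from h import *
for n in("scene","side"): snap(n,n+"0")
print("pin top",onz("side0",(320,209),.108),"tub",onz("side0",(322,247),.078), "lug", onz("side0",(318,186),.12),"rack scene",onz("scene0",(370,190),.12))
s=arm.read_state();P=np.array(arm.camera_model("wrist")["pose"]);M=mat(s["eef_rot"])
print(np.round(M,3));print("cam in tool",M.T@(P[:3,3]-s["tcp_pos"]),"\n",np.round(M.T@P[:3,:3],3))
for yaw in np.arange(-180,180,30):
    p=np.array([.42,.20,.40]); q=arm.solve_ik(p,quat(down(np.radians(yaw)))); print(yaw,None if q is None else np.round(q,2))
E
```

```text
pin top [0.48820944 0.40159678 0.108     ] tub [0.4865623  0.50641548 0.078     ] lug [0.49080516 0.30766367 0.12      ] rack scene [0.48691593 0.22157149 0.12      ]
[[-0.964  0.266 -0.   ]
 [ 0.266  0.964 -0.001]
 [ 0.    -0.001 -1.   ]]
cam in tool [ 0.08476833  0.00060147 -0.15790943] 
 [[-0.     0.951  0.311]
 [ 1.     0.     0.   ]
 [ 0.     0.311 -0.951]]
-180 [-2.01 -0.23  1.34  1.78  0.22  1.41  2.43]
-150 None
-120 None
-90 [-0.63  0.    0.12  1.76 -0.    1.38 -2.07]
-60 [-0.57  0.    0.07  1.76 -0.    1.38 -1.55]
-30 [-0.5   0.    0.    1.76 -0.    1.38 -1.03]
0 [-0.44  0.01 -0.06  1.75  0.    1.38 -0.5 ]
30 [-0.36  0.01 -0.14  1.75  0.    1.38  0.02]
60 [-0.29  0.01 -0.21  1.75  0.    1.38  0.54]
90 [-0.25  0.01 -0.25  1.75  0.    1.38  1.07]
120 [-0.21  0.01 -0.29  1.75  0.    1.38  1.59]
150 [-0.17  0.01 -0.34  1.75  0.    1.38  2.11]
```

Run:
```python
from h import *
arm.goto([.45,.24,.40],quat(down(np.pi/2))); a=snap("wrist","w1"); snap("side","side1"); b=snap("scene","scene1")
print(arm.read_state()["time_s"])
cv2.imwrite("pics/v1.png",a)
```

```text
2.1833
```

View pics/v1.png

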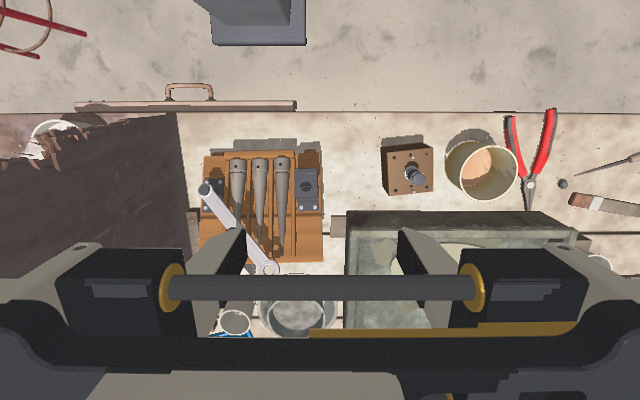

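The wrist view shows the rack at cols 200–325, rows 150–262, the bar running from (206,188) to (268,268), the bracket at (307,188), the pin head at (413,174) and the tub at (482,168). Next I zoom in on two views.

Run:
```python
from h import *
a=cv2.imread("pics/w1.png")[130:285,190:340]; b=cv2.imread("pics/scene1.png")
a=cv2.resize(a,None,fx=3.8,fy=3.8,interpolation=cv2.INTER_CUBIC)
cv2.imwrite("pics/c1.png",a)
c=cv2.imread("pics/w1.png")[130:220,370:530];cv2.imwrite("pics/c1p.png",cv2.resize(c,None,fx=4,fy=4,interpolation=cv2.INTER_CUBIC))
d=cv2.imread("pics/scene1.png")[130:250,310:450];cv2.imwrite("pics/c1s.png",cv2.resize(d,None,fx=4.5,fy=4.5,interpolation=cv2.INTER_CUBIC))
```

```text
(no output)
```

View pics/c1.png

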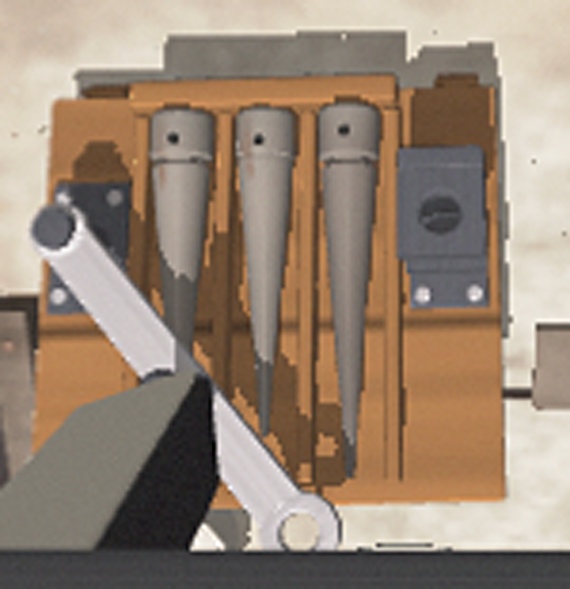

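View pics/c1s.png

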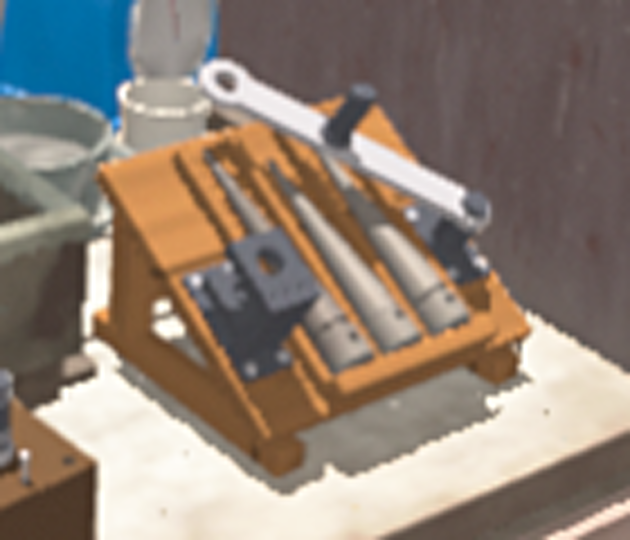

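The crops show the lug hole at (440,215), the eye at (300,530) and the pivot at (55,225) in the wrist crop. In the scene crop the lug hole is at (270,265), the eye at (224,79), the knob top at (360,92) and the pivot at (477,207).

```bash
cat >> h.py <<'E'
def lugR(psi):
    return R.from_euler("z",psi).as_matrix()@R.from_euler("y",-np.pi/6).as_matrix()
def barpt(th,r,z): return np.array([r*np.sin(th),-.168+r*np.cos(th),z])
E
python3 - <<'E'
from h import *
w=lambda U,V:((U+.5)/3.8-.5+190,(V+.5)/3.8-.5+130)
s=lambda U,V:((U+.5)/4.5-.5+310,(V+.5)/4.5-.5+130)
obs=[("w1",w(440,215),0),("scene1",s(270,265),0),("w1",w(300,530),1),("scene1",s(224,79),1),("scene1",s(360,92),2),("w1",w(55,225),3),("scene1",s(477,205),3)]
def model(x):
    L=x[:3];M=lugR(x[3]);th=x[4]
    return [L]+[L+M@barpt(th,r,z) for r,z in((.168,-.018),(.095,.026),(0,x[5]))]
def f(x):
    p=model(x);return np.ravel([proj(n,p[k])[0]-uv for n,uv,k in obs])
r=least_squares(f,[.48,.22,.15,0,.8,-.01]);print(np.round(r.x,4),np.round(f(r.x).reshape(-1,2),1))
print("lug tri",tri([(n,uv) for n,uv,k in obs if k==0]),"eye",tri([(n,uv) for n,uv,k in obs if k==1]))
print("frame z",lugR(r.x[3])[:,2])
np.save("fit.npy",r.x)
print("pin",onz("w1",(417,178),.108),onz("w1",(407,168),.062))
# candidate reach checks
L=r.x[:3];M=lugR(r.x[3])
for th in(r.x[4],.4,0):
    k=L+M@barpt(th,.095,.008)
    for yaw in range(-180,180,30):
        A=M@np.diag([1,1,1])@R.from_euler("z",yaw,degrees=True).as_matrix()@np.diag([1,-1,-1])
        q=arm.solve_ik(k+A[:,2]*.017,quat(A));print(round(th,2),yaw,np.round(k,3),None if q is None else np.round(q,2))
E
```

```text
[ 0.4978  0.2169  0.1191  0.0165  0.8688 -0.0137] [[ 0.3 -0.6]
 [-0.9 -0.6]
 [-0.2  0.1]
 [-0.   0.8]
 [ 0.7  0. ]
 [-0.5  0.2]
 [-0.7 -0.1]]
lug tri [0.4982813  0.21531483 0.11733177] eye [0.61683997 0.16067692 0.1710184 ]
frame z [-0.49993213 -0.00823814  0.8660254 ]
pin [0.4881519  0.39556247 0.108     ] [0.48261293 0.39184236 0.062     ]
0.87 -180 [0.558 0.111 0.162] [-0.4   0.23  0.06  2.27  0.8   0.2   0.5 ]
0.87 -150 [0.558 0.111 0.162] [-0.33  0.23 -0.02  2.26  0.86  0.22  0.97]
0.87 -120 [0.558 0.111 0.162] [-0.27  0.23 -0.08  2.26  0.9   0.23  1.45]
0.87 -90 [0.558 0.111 0.162] [-0.19  0.24 -0.17  2.26  0.95  0.25  1.93]
0.87 -60 [0.558 0.111 0.162] [-0.12  0.24 -0.24  2.26  0.99  0.26  2.42]
0.87 -30 [0.558 0.111 0.162] [-1.3   0.45  1.14  2.29 -1.16  0.29 -1.32]
0.87 0 [0.558 0.111 0.162] [-1.3   0.45  1.14  2.29 -1.16  0.29 -0.79]
0.87 30 [0.558 0.111 0.162] [-1.3   0.45  1.14  2.29 -1.16  0.29 -0.27]
0.87 60 [0.558 0.111 0.162] [-1.3   0.45  1.14  2.29 -1.16  0.29  0.26]
0.87 90 [0.558 0.111 0.162] [-1.3   0.45  1.14  2.29 -1.16  0.29  0.78]
0.87 120 [0.558 0.111 0.162]
[... 1039 characters left out ...]
0.23 -0.27]
0 -150 [0.495 0.144 0.126] [-0.5   0.24  0.02  2.39  1.43  0.23  0.25]
0 -120 [0.495 0.144 0.126] [-0.56  0.24  0.08  2.39  1.42  0.21  0.78]
0 -90 [0.495 0.144 0.126] [-0.41  0.24 -0.08  2.39  1.44  0.25  1.29]
0 -60 [0.495 0.144 0.126] [-0.31  0.25 -0.2   2.39  1.45  0.28  1.81]
0 -30 [0.495 0.144 0.126] [-0.04  0.28 -0.49  2.38  1.49  0.36  2.33]
0 0 [0.495 0.144 0.126] None
0 30 [0.495 0.144 0.126] None
0 60 [0.495 0.144 0.126] [ 0.61  0.62 -1.3   2.36  1.62  0.81 -2.35]
0 90 [0.495 0.144 0.126] [ 0.61  0.62 -1.3   2.36  1.62  0.81 -1.82]
0 120 [0.495 0.144 0.126] [ 0.61  0.62 -1.3   2.36  1.62  0.81 -1.3 ]
0 150 [0.495 0.144 0.126] [ 0.61  0.62 -1.3   2.36  1.62  0.81 -0.78]
```

View pics/c1p.png

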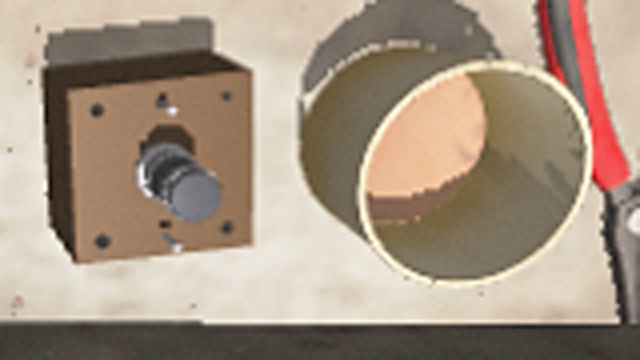

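The head top is at (418.2,178.6) in the full picture. I'll check reach along the planned bar arc and the pin insertion before moving.

```bash
cat >> h.py <<'E'
X=np.load("fit.npy"); L=X[:3]; M=lugR(X[3])
def Ry(a): return R.from_euler("y",a).as_matrix()
def bartool(th,h=.011,tilt=0,x=X):
    """TCP pose gripping the knob at lug-frame height h, closing along the arc's tangent; tilt relaxes lean."""
    L=x[:3];M=lugR(x[3])
    A=R.from_euler("y",tilt).as_matrix()@M@R.from_euler("z",-np.pi/2-th).as_matrix()@np.diag([1,-1,-1])
    return L+M@barpt(th,.095,h)+A[:,2]*.019, A
def pintool(base,M,s,alpha):
    """pin nose at base, pin axes M; grasp s above nose; tool leaning alpha (about y) less than pin"""
    A=M@Ry(alpha)@np.diag([-1,1,-1]); return base+M[:,2]*s+A[:,2]*.019, A
E
python3 - <<'E'
from h import *
def t(p,A): q=arm.solve_ik(p,quat(A)); return None if q is None else np.round(q,2)
th=X[4]
for tilt in(0,.15,.3):
    print("tilt",tilt)
    for a,h in((th,.09),(th,.011),(.4,.011),(0,.011),(-.04,.011),(0,.09)): print(t(*bartool(a,h,tilt)))
pb=np.array([.4855,.3945,.008]);Rz=R.from_euler("z",X[3]).as_matrix()
for al in(0,.26,.52):
    print("alpha",al)
    for z in(.15,.06,0): print("block",t(*pintool(pb+[0,0,z],Rz,.084,al)))
    for z in(.05,.01,-.054): print("lug",t(*pintool(L+M[:,2]*z,M,.084,al)))
E
```

```text
tilt 0
[-0.13  0.04 -0.25  2.28  0.53  0.38  1.46]
[-0.3   0.23 -0.05  2.26  0.87  0.22  1.13]
[-0.39  0.24 -0.05  2.32  1.15  0.24  1.24]
[-0.41  0.24 -0.09  2.39  1.43  0.25  1.3 ]
[-0.4   0.24 -0.1   2.4   1.46  0.26  1.31]
[-0.19  0.02 -0.36  2.41  0.83  0.36  1.88]
tilt 0.15
[-0.11  0.09 -0.24  2.17  0.26  0.55  1.75]
[-0.12  0.26 -0.21  2.15  0.41  0.41  1.62]
[-0.18  0.26 -0.23  2.21  0.55  0.38  1.88]
[-0.21  0.26 -0.25  2.28  0.69  0.34  2.09]
[-0.21  0.26 -0.25  2.29  0.7   0.33  2.12]
[-0.16  0.06 -0.33  2.3   0.4   0.48  2.34]
tilt 0.3
[-0.08  0.15 -0.24  2.05  0.14  0.73  1.88]
[-0.08  0.32 -0.23  2.02  0.22  0.6   1.83]
[-0.1   0.31 -0.28  2.09  0.3   0.56  2.15]
[-0.11  0.31 -0.31  2.17  0.36  0.5   2.45]
[-0.11  0.3  -0.32  2.17  0.37  0.5   2.48]
[-0.09  0.12 -0.35  2.19  0.21  0.64  2.56]
alpha 0
block [-0.44  0.45 -0.38  1.62  0.18  1.1   0.72]
block [-0.46  0.55 -0.35  1.7   0.23  0.94  0.68]
block [-0.48  0.63 -0.33  1.73  0.26  0.83  0.66]
lug [-0.18 -0.01 -0.58  2.32  0.71  0.54  0.26]
lug [-0.27  0.09 -0.48  2.33  0.91  0.49  0.09]
lug [-0.62  0.24 -0.06  2.33  1.16  0.36 -0.15]
alpha 0.26
block [-0.39  0.59 -0.39  1.43  0.04  1.35  0.84]
block [-0.39  0.68 -0.38  1.5   0.07  1.2   0.84]
block [-0.4   0.75 -0.37  1.53  0.1   1.1   0.84]
lug [-0.28  0.06 -0.36  2.16  0.26  0.73  0.77]
lug [-0.29  0.15 -0.33  2.16  0.33  0.65  0.73]
lug [-0.32  0.29 -0.27  2.14  0.43  0.54  0.66]
alpha 0.52
block [-0.36  0.75 -0.38  1.24 -0.07  1.6   0.9 ]
block [-0.36  0.84 -0.37  1.3  -0.04  1.46  0.92]
block [-0.36  0.91 -0.37  1.32 -0.02  1.38  0.93]
lug [-0.25  0.19 -0.3   1.98  0.07  0.98  1.  ]
lug [-0.25  0.27 -0.29  1.97  0.1   0.91  1.  ]
lug [-0.26  0.39 -0.26  1.95  0.14  0.81  0.99]
```

Run:
```python
from h import *
th=X[4];T=.15
p,A=bartool(th,.09,T);arm.goto(p,quat(A)); arm.move_gripper(.5)
p,A=bartool(th,.012,T);c=arm.move_l(p,.08,contact_N=12);print("contact",c)
if not c:
    arm.move_gripper(0.); s=arm.read_state();print(s["gripper_width"]*92,s["grip_force"],s["ft_force"],s["time_s"])
    snap("scene","scene2")
    if 13<s["gripper_width"]*92<21:
        for a in np.linspace(th,0.06,7)[1:]:
            p,A=bartool(a,.012,T); c=arm.move_l(p,.08,attitude=quat(A),contact_N=25)
            if c: print("hit at",a);break
        s=arm.read_state();print(s["ft_force"],s["tcp_pos"]-p,s["time_s"])
        snap("scene","scene3");snap("side","side3")
```

```text
contact False
17.740703088601517 29.813900328242653 [-0.1248761   0.69268901  1.06668031] 5.7083
[-5.87823144 -1.74645023  2.80602132] [-0.00175399 -0.0010164  -0.0009769 ] 7.6083
```

Knob gripped at 17.7 mm, and the bar is now near shut. I'll press it onto its stop.

Run:
```python
from h import *
T=.15
f0=arm.read_state()["ft_force"]
for a in (.03,.01,-.01,-.03,-.05):
    p,A=bartool(a,.012,T); c=arm.move_l(p,.03,attitude=quat(A),contact_N=14)
    s=arm.read_state();x=M.T@(s["tcp_pos"]-A[:,2]*.019-L);print(a,c,np.round(x,4),np.round(M.T@(s["ft_force"]-f0),1),s["time_s"])
    if c:break
arm.pause(.3)
arm.move_gripper(.45)
p,A=bartool(0,.10,T); arm.move_l(p,.15)
# look at the lugs/bar from above-front, and at pin
arm.goto([.42,.30,.36],quat(down(np.pi/2)))
snap("wrist","w4");snap("scene","scene4");snap("side","side4");print(arm.read_state()["time_s"])
a=cv2.imread("pics/w4.png")[100:300,100:500]
b=cv2.imread("pics/scene4.png")[110:250,270:450]
a=cv2.resize(a,(800,400),interpolation=cv2.INTER_CUBIC)
cv2.imwrite("pics/v4a.png",a);cv2.imwrite("pics/v4b.png",cv2.resize(b,None,fx=4,fy=4,interpolation=cv2.INTER_CUBIC))
```

```text
0.03 False [ 0.0016 -0.0741  0.012 ] [ 1.9 -0.8 -1.1] 7.9583
0.01 False [ 0.0009 -0.0741  0.012 ] [ 5.  -2.3 -0.2] 8.2083
-0.01 False [ 0.0009 -0.074   0.0121] [ 6.6 -3.9 -1.2] 8.4583
-0.03 False [ 0.0008 -0.0739  0.0121] [10.1 -4.2 -2.2] 8.7083
-0.05 False [ 0.0008 -0.0741  0.0121] [13.8 -5.4 -4.1] 8.9583
12.1583
```

View pics/v4a.png

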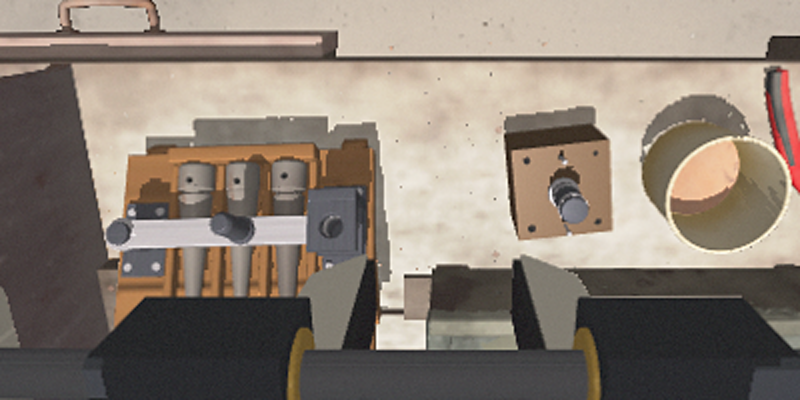

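View pics/v4b.png

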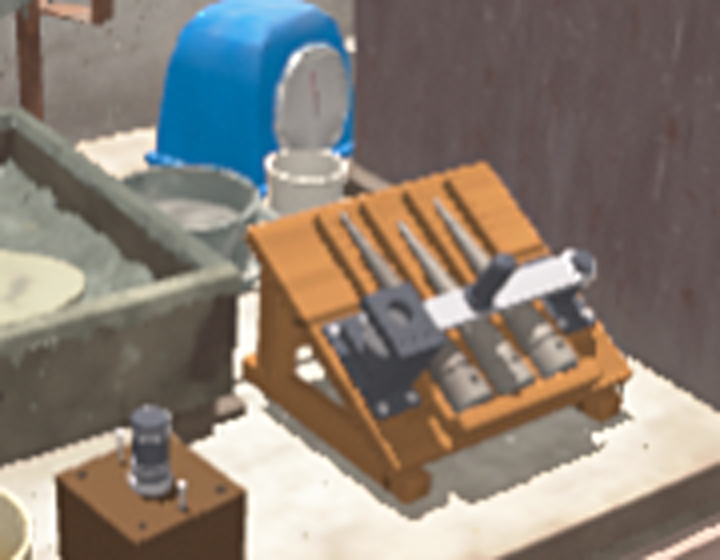

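The bar lies shut between the lugs with the mandrels undisturbed. The lug hole is at (331,227) in the wrist crop and (404,311) in the scene crop. The pin head top is at (575,209) and (152,412). Next I triangulate the pin, refine the lug and grasp the pin.

Run:
```python
from h import *
w=lambda U,V:((U+.5)/2-.5+100,(V+.5)/2-.5+100)
s=lambda U,V:((U+.5)/4-.5+270,(V+.5)/4-.5+110)
w1=lambda U,V:((U+.5)/3.8-.5+190,(V+.5)/3.8-.5+130)
top=tri([("w1",(418.2,178.6)),("w4",w(575,209)),("scene4",s(152,412))])
print("pintop",top, [onz(n,uv,.108) for n,uv in(("w1",(418.2,178.6)),("w4",w(575,209)),("scene4",s(152,412)))])
s1=lambda U,V:((U+.5)/4.5-.5+310,(V+.5)/4.5-.5+130)
Lo=[("w4",w(331,227)),("scene4",s(404,311)),("w1",w1(440,215)),("scene1",s1(270,265))]
print("lug tri",tri(Lo),"fit",L,[np.round(proj(n,L)[0]-uv,1) for n,uv in Lo],"hi-contact",L+M@[.0008,0,0])
p=np.r_[top[:2],.008]; Rz=R.from_euler("z",X[3]).as_matrix(); al=.26
P,A=pintool(p+[0,0,.10],Rz,.084,al);arm.goto(P,quat(A));arm.move_gripper(.45)
snap("wrist","w5");snap("scene","scene5")
a=cv2.imread("pics/w5.png");print(proj("w5",[list(top[:2])+[.108]]),arm.read_state()["time_s"])
cv2.imwrite("pics/v5.png",a)
```

```text
pintop [0.48743182 0.39683875 0.11174428] [array([0.48914955, 0.39760852, 0.108     ]), array([0.48841204, 0.39864192, 0.108     ]), array([0.49207307, 0.39368219, 0.108     ])]
lug tri [0.49720204 0.21525583 0.11950399] fit [0.49783416 0.21689854 0.11914297] [array([ 0.3, -0.4]), array([-1.9,  0.5]), array([ 0.3, -0.6]), array([-0.9, -0.6])] hi-contact [0.49852689 0.21690996 0.11954297]
[[320.35369689 228.89877157]] 13.3583
```

View pics/v5.png

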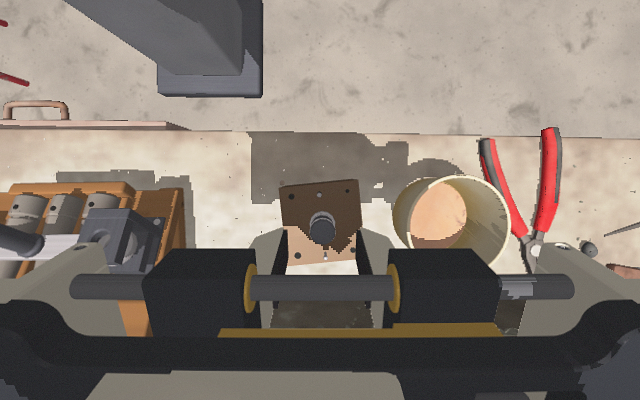

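The pin head top is at (322,230), predicted (320,229), so I'm centred to about 1–2 mm. The fingers clear the tub. Grasping and lifting now.

Run:
```python
from h import *
p=np.array([.4885,.3975,.008]); Rz=R.from_euler("z",X[3]).as_matrix(); al=.26
P,A=pintool(p,Rz,.084,al);c=arm.move_l(P,.12,attitude=quat(A),contact_N=12);print(c)
if not c:
    arm.move_gripper(0.);s=arm.read_state();print(s["gripper_width"]*92,s["grip_force"],s["ft_force"],s["time_s"])
    f0=s["ft_force"]
    c=arm.move_l(P+[0,0,.13],.12,contact_N=25);s=arm.read_state();print(c,s["gripper_width"]*92,s["ft_force"])
    if not c:
        P,A=pintool(L+M[:,2]*.035,M,.084,al);arm.goto(P,quat(A));arm.pause(.2)
        s=arm.read_state();print(s["gripper_width"]*92,s["tcp_pos"]-P,s["ft_force"],s["time_s"])
        out=[]
        for n in("wrist","scene","side"): snap(n,n+"6")
        for n,h in(("wrist6",150),("scene6",75),("side6",60)):
            u,v=proj(n,L+M[:,2]*.03)[0]; im=cv2.imread(f"pics/{n}.png")
            print(n,u,v,"lug",proj(n,L),"nose",proj(n,L+M[:,2]*.035)," collar",proj(n,L+M[:,2]*.089))
            u0=int(np.clip(u-h*2/3,0,640-h*4//3));v0=int(np.clip(v-h/2,0,400-h));print(u0,v0)
            out.append(cv2.resize(im[v0:v0+h,u0:u0+h*4//3],(400,300),interpolation=cv2.INTER_CUBIC))
        out.append(out[0]*0)
        cv2.imwrite("pics/v6.png",np.vstack([np.hstack(out[:2]),np.hstack(out[2:])]))
```

```text
False
21.481164987814765 30.00040054321289 [ 0.71674241 -0.45871176  3.64196888] 14.8
False 21.5263890928268 [-0.5325505  -0.09771605 -2.24231384]
21.2806044772217 [8.14852141e-04 1.39148964e-03 9.51498883e-05] [-1.05264109  0.62387256 -1.34876388] 17.0083
wrist6 319.07444646426444 228.90286129475135 lug [[319.28131558 223.13684792]] nose [[319.03499261 230.0026018 ]]  collar [[318.47559467 245.59713682]]
219 153
scene6 373.55195949819097 181.13079660458342 lug [[368.72377394 187.92491261]] nose [[374.38140323 179.96311735]]  collar [[383.82402204 166.65942145]]
323 143
side6 320.520409498236 161.87970247000044 lug [[314.56616979 171.5779921 ]] nose [[321.52419111 160.24505579]]  collar [[332.57551534 142.25416558]]
280 131
```

View pics/v6.png

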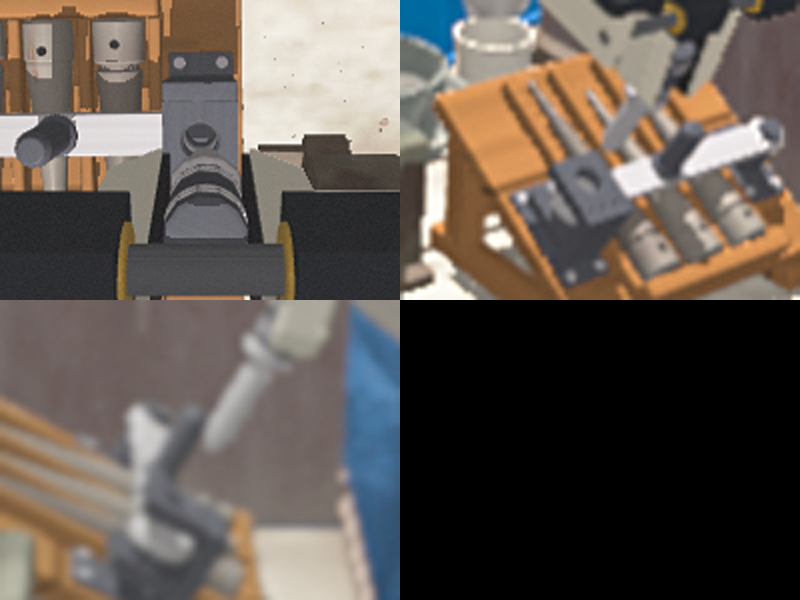

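The pin points at the hole. Its nose matches prediction within about 1 px in the side and scene views. The wrist view shows it about 1–2 mm to +y, in line with the 1.4 mm TCP residual, so I'll correct that and insert in monitored steps.

```bash
cat > ins.py <<'E'
from h import *
def step(z,off,v=.03,c=15,al=.26):
    P,A=pintool(L+M[:,2]*z+M@np.r_[off,0],M,.084,al)
    hit=arm.move_l(P,v,attitude=quat(A),contact_N=c)
    s=arm.read_state();Q=pintool(np.zeros(3),M,.084,al)[0]
    return hit,M.T@(s["tcp_pos"]-Q-L),M.T@s["ft_force"],s
E
python3 - <<'E'
from ins import *
off=np.array([-.0007,-.0014])
_,x,f0,s=step(.012,off,.06)
print(np.round(x*1e3,1),np.round(f0,1))
off-=x[:2]*.8
for z in(.003,-.004,-.010,-.016,-.022,-.028,-.034):
    h,x,f,s=step(z,off); d=f-f0
    print(z,h,np.round(x*1e3,1),np.round(d,1),np.round(off*1e3,1),round(s["gripper_width"]*92,1),s["time_s"])
    if h and d[2]>12: break
    off+=np.clip(d[:2]*2e-4,-.001,.001)
E
```

```text
[-1.2 -1.5 11.6] [-0.4 -0.1 -1.8]
0.003 False [ 0.1 -0.2  2.9] [-0.7  0.6  0.8] [ 0.2 -0.2] 21.2 18.15
-0.004 False [-0.2 -0.1 -4.2] [ 0.4 -1.   0.9] [ 0.1 -0. ] 21.5 18.5333
-0.01 False [ -0.2  -0.5 -10.3] [-2.   0.2  0.8] [ 0.2 -0.2] 21.6 18.8833
-0.016 False [ -0.3  -0.3 -16.2] [-0.5 -0.2 -0.8] [-0.2 -0.2] 21.7 19.2333
-0.022 False [ -0.4  -0.3 -22.2] [-0.   0.   0.2] [-0.3 -0.2] 21.5 19.5833
-0.028 False [ -0.5  -0.3 -28.2] [-1.6 -0.  -0.5] [-0.3 -0.2] 21.7 19.9333
-0.034 False [ -0.6  -0.2 -34.2] [-1.2 -0.1  0.1] [-0.6 -0.2] 21.9 20.2833
```

Sliding freely at -34 mm. Now on to the collar.

Run:
```python
from ins import *
f0=np.array([-.4,-.1,-1.8]); off=np.array([-.0006,-.0002])
for z in(-.040,-.045,-.049,-.052,-.054,-.056,-.058,-.060):
    h,x,f,s=step(z,off,c=14); d=f-f0
    print(z,h,np.round(x*1e3,1),np.round(d,1),s["time_s"])
    if d[2]>9: break
    off+=np.clip(d[:2]*2e-4,-.001,.001)
```

```text
-0.04 False [ -0.6  -0.2 -40.2] [-1.3 -1.4 -1.1] 20.6333
-0.045 False [ -0.7  -0.2 -45.1] [-1.1 -0.6  0.1] 20.95
-0.049 False [ -1.   -0.5 -49.1] [-0.5  0.7  0.1] 21.2333
-0.052 False [ -1.1  -0.3 -52.1] [-0.5 -0.2  0.4] 21.4833
-0.054 False [ -1.   -0.3 -52.8] [-0.7 -2.4 19.2] 21.7333
```

The collar is seated: 19 N rise at -52.8 mm. Releasing and backing off.

Run:
```python
from ins import *
arm.move_gripper(.45)
P=np.array(arm.read_state()["tcp_pos"]); arm.move_l(P+M[:,2]*.09,.12); arm.goto([.42,.30,.38],quat(down(np.pi/2)))
arm.pause(.3)
for n in("wrist","scene","side"): snap(n,n+"7")
out=[]
for n,h in(("wrist7",120),("scene7",75),("side7",75),("scene7",330)):
    u,v=proj(n,L)[0]; im=cv2.imread(f"pics/{n}.png")
    print(n,"head top",proj(n,L+M[:,2]*.046),"collar top",proj(n,L+M[:,2]*.006))
    u0=int(np.clip(u-h*2/3,0,640-h*4//3));v0=int(np.clip(v-h/2,0,400-h));print(u0,v0)
    out.append(cv2.resize(im[v0:v0+h,u0:u0+h*4//3],(400,300),interpolation=cv2.INTER_CUBIC))
cv2.imwrite("pics/v7.png",np.vstack([np.hstack(out[:2]),np.hstack(out[2:])]));print(arm.read_state()["time_s"])
```

```text
wrist7 head top [[261.71214892 203.06168113]] collar top [[267.24212922 207.49432229]]
187 148
scene7 head top [[376.23200985 177.3573242 ]] collar top [[369.66952076 186.59447234]]
318 150
side7 head top [[323.74406539 156.63034142]] collar top [[315.74767293 169.65329939]]
264 134
scene7 head top [[376.23200985 177.3573242 ]] collar top [[369.66952076 186.59447234]]
148 22
24.4583
```

View pics/v7.png

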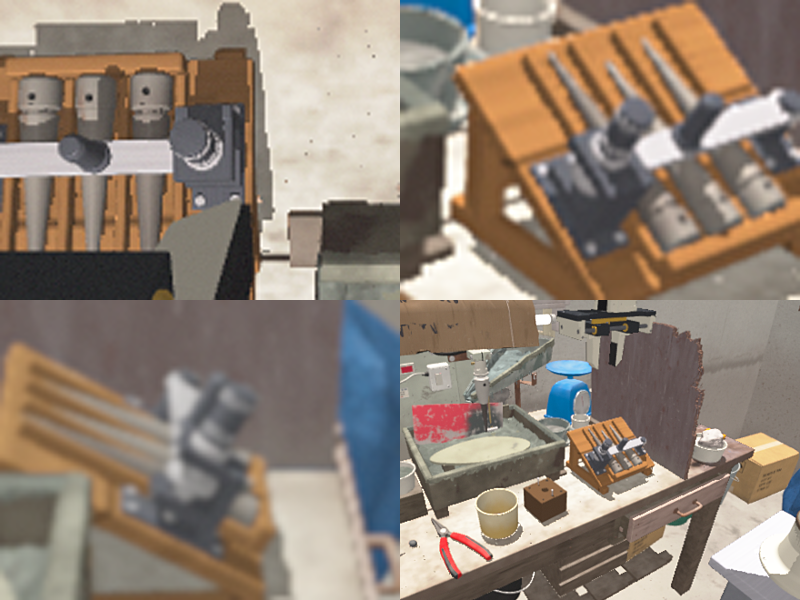

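The pin is seated upright in the lugs, with its head top where a full seat predicts. The mandrels, tub and pliers are in place and the arm is clear.

```bash
python3 -c "
from bench import arm
print(arm.job_done())"
```

```text
the job is handed in; nothing more can be done
None
```

I handed in the job at about 24 s on the robot's clock: the keeper bar is shut on its stop and the locking pin is through both lugs and the eye with its collar on the upper lug, released. In the last pictures the mandrels, tub and pliers look where they were. The hand-in call gave no verdict.

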